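# Park a mug in the rack, handle in line

### The job

Slide the mug that stands alone in front of the wooden mug rack into the rack's empty middle bay, and have its handle point the same way as the handle of the mug already parked in the rack. Only nudge it along the worktop with the fingertips: do not grip it, lift it or tip it. Press it gently home for a moment so that it bears on both faces of the bay, and do not disturb the other things.

Things in the scene. Friction and masses are not known exactly. Their poses are not given: they have to be found in the camera images.
- mug: the mug to park, standing alone in front of the rack: straight round body 77 mm across, 96 mm high, 0.2 to 0.4 kg. Origin on the underside; the body's centre line is 17.5 mm from it along its own +y, the handle points along its own -y. At the start the handle points roughly at the robot. Slides on the worktop; pushed sideways on the handle it turns nearly on the spot
- mug_axis (a point): the point on the mug's underside on the centre line of its body
- mug_handle (a point): the middle of the mug's handle bar, 65.5 mm from the centre line, 60 mm above the underside. The handle ends 73 mm from the centre line, spans heights 16 to 91 mm, and its bar is 14 mm thick, flaring to 32 mm where it joins the body
- parked_mug: the mug already parked, in the rack's left or right bay: 86 mm across, 91 mm high, loose. Origin on its underside, 15 mm from its centre line; its handle points along its own -y (it ends 73 mm from the centre line), to the robot's right, swung 0.15 to 0.6 rad towards the robot from the line of the rack
- rack: fixed wooden mug rack, 443 mm long (its y), 83 mm high, its x into the bays, away from the robot. Origin on the worktop at the innermost line of the middle bay. Three upright V-shaped bays at y = -165, 0 and 165 mm, 20 mm deep, 69 mm wide at the mouth, with two flat faces at 120 degrees, 75 mm high; a mug rests with its round side on both faces. The middle bay is empty
- bay (a point): the point on the worktop where the mug's centre line stands when the mug is home in the middle bay, 44.5 mm in front of the bay's innermost line
- pot: small white food pot, 72 mm across, 71 mm high, loose, in the other outer bay of the rack; leave alone
- shaker: salt shaker, 44 mm across, 90 mm high, loose, left of the work; leave alone
- peeler: vegetable peeler with a dark handle, 170 mm long, 25 mm wide, 18 mm high, lying right of the work; leave alone
Not all that is in view belongs to the job. Leave any red look-alike of the parked_mug alone.

How it is judged:
By the outcome, as a careful person would: the job done as asked, in the order asked, and still so for the second after the job is handed in, with the robot touching nothing.
It also fails if it takes over 72 s, if anything falls off the work surface, if the arm or the gripper's body presses on something with over 40 N, if the wrist force passes 120 N, or if a joint passes its speed limit or range.

### The arm

A 6-joint arm with a two-finger parallel gripper is mounted at the origin on a cart in front of the work surface, level with it; the furniture and walls round the work are solid. World frame = base frame: x ahead of the robot, y to its left, z up, the work surface at z = 0. Lengths are in m, angles in rad, forces in N, time in s.
With the tool pointing down it reaches from about 0.375 to 0.9 m from the base axis. Payload 3.1 kg.
Tool frame: the origin (TCP) lies at the centre of the arm's flange, where the gripper is bolted on; the fingertips stand 173 mm ahead of it and the grasp point (between the pads) lies 155 mm ahead of it (env.tip_extent is the z of the fingertips in the tool frame, in m); z points along the fingers, y is the direction in which the jaws open and shut (so a half turn about z gives the same grasp; the last joint's range is limited). The gripper opens to 85 mm and grips with 20 to 120 N. Pads are 22 mm wide; open, the fingers measure 114 mm over their backs; the gripper's body (76 mm by 85 mm) begins 54 mm behind the grasp point. The pads swing forward as they close: fully open they stand 13 mm farther back than shut.
Start: joints at [1.056, 0.527, 1.433, -0, 1.181, -0.178], TCP at [0.207, 0.59, 0.405] pointing down, gripper open.
Joint ranges: [-3.08, 3.08], [-0.75, 2.2], [0.22, 2.44], [-1.43, 4.57], [0, 2.65], [-2.85, 2.85]. Speed limits (rad/s): [2.79, 2.79, 3.14, 3.14, 3.14, 3.14].

### API

Orientations are given as a rotation vector (axis times angle).
In Python, from rig import env, claw, sensors, eyes gives the robot as it stands. The module is installed in compiled form; this text tells all that it offers. Calls block until the motion is done:
- env.move_pose(position, orientation): joint-space move of the TCP to a pose.
- env.move_l(position, rotation=None, rate=0.15, force_limit=None): straight line of the TCP; rotation=None keeps the orientation; rate is the mean speed in m/s. With force_limit (N) it stops when the force on the tool has changed by that much, and returns True; else False.
- env.move_j(angles): joint-space move.
- claw.grip(opening): finger opening in m; the grip force is fixed at half the most; returns when the fingers have stopped.
- env.dwell(seconds).
- env.inverse_kinematics(position, orientation): joint angles nearest the present ones, or None.
- sensors.get_obs(): the state.
- eyes.camera(name): name is "scene" or "top" or "wrist"; returns a dict with "frame" (480x640x3 uint8, blue, green, red), "z_map" (480x640 float32, m along the optical axis (not along the pixel's ray), 0 where there is no reading), "K" (3x3 intrinsics, pixels), "D" ([k1, k2, p1, p2, k3] as OpenCV has them; the pictures are not rectified), "T" (4x4, takes a point from camera to world coordinates). Camera axes: x right, y down, z forward; pixel columns grow to the right and rows downward; lengths in m; the calibration is good to about 2 mm. A picture is of the moment at which its call begins.
A pose or a line that the arm cannot do raises env.Unreachable and nothing moves.
- env.hand_in(): hands the job in, once; it reports no verdict.
The state is a dict: "time": time; "qpos": joint angles; "dq": joint speeds; "effort": joint torques, N m; "position": TCP position; "ee_rot": TCP orientation; "ft_force": force on the tool from outside, world axes, zero at the start; "ft_torque": the same for the moment, N m; "finger_gap": finger opening in m.
Only numpy, scipy, OpenCV 4.12 (cv2) and the standard library are available. Lean on these libraries where they do the work, as an engineer would, in place of code of your own. Each camera call takes 0.05 s, during which the arm holds its last target. There are 200 camera calls.

## Working session

There is one attempt and no reset: what is moved stays moved. The work goes in short steps, each a Python script; the robot and the scene stay as the last script left them, time stands still between calls to the robot, and variables do not carry over. Pictures are saved under pics/ and viewed, about 8 in all and at most 12, crops included, and the job is handed in when it is done.

```bash
mkdir -p pics; ls; cat > h.py <<'E'
import numpy as np, cv2
from rig import env, claw, sensors, eyes
def snap(name,fn):
    c=eyes.camera(name); cv2.imwrite('pics/'+fn+'.png',c['frame']); np.savez('pics/'+fn+'.npz',**c); return c
def ray(c,uv):
    p=cv2.undistortPoints(np.array(uv,float).reshape(-1,1,2),c['K'],c['D']).reshape(-1,2)
    d=np.c_[p,np.ones(len(p))]@c['T'][:3,:3].T; return c['T'][:3,3],d
def onz(c,uv,z):
    o,d=ray(c,uv); return o+d*((z-o[2])/d[:,2])[:,None]
def cloud(c,step=1):
    v,u=np.mgrid[0:480:step,0:640:step]; z=c['z_map'][v,u]; 
    p=cv2.undistortPoints(np.c_[u.ravel(),v.ravel()].astype(float).reshape(-1,1,2),c['K'],c['D']).reshape(-1,2)
    P=np.c_[p,np.ones(len(p))]*z.reshape(-1,1); return (P@c['T'][:3,:3].T+c['T'][:3,3]).reshape(z.shape+(3,)), z>0
E
python3 - <<'E'
from h import *
for n in('top','scene'):
    c=snap(n,n+'0'); print(n,c['T'].round(3).tolist(),c['K'][0,0],c['D'])
print(sensors.get_obs(),env.tip_extent)
E
```

```text
pics
top [[-0.005, -0.98, 0.201, 0.217], [-1.0, 0.006, 0.002, -0.013], [-0.003, -0.201, -0.98, 1.54], [0.0, 0.0, 0.0, 1.0]] 583.4584623087301 [-0.16957787  0.          0.          0.          0.        ]
scene [[0.866, -0.368, 0.339, 0.087], [-0.5, -0.66, 0.561, -0.729], [0.018, -0.655, -0.755, 0.988], [0.0, 0.0, 0.0, 1.0]] 599.0259711038875 [-0.2060342  0.         0.         0.         0.       ]
{'time': 0.1, 'qpos': array([ 1.05549512e+00,  5.28392681e-01,  1.43375505e+00,  4.68259272e-06,
        1.18139684e+00, -1.78467667e-01]), 'dq': array([-0.00013375, -0.00115602, -0.00298899, -0.00157418, -0.00023286,
       -0.00049942]), 'effort': array([ 1.70700118e-04, -4.43308818e+01, -1.78585804e+01, -1.72799223e-04,
        3.83216902e-03, -4.29217366e-06]), 'position': array([0.20636554, 0.58963094, 0.40382525]), 'ee_rot': array([-5.26489824e-01, -3.09648348e+00,  2.88051334e-03]), 'ft_force': array([ 0.47623647,  0.00329484, -0.92644689]), 'ft_torque': array([ 0.02918534, -0.05159866, -0.00904744]), 'finger_gap': 0.08560118447156893} 0.1734
```

View pics/top0.png

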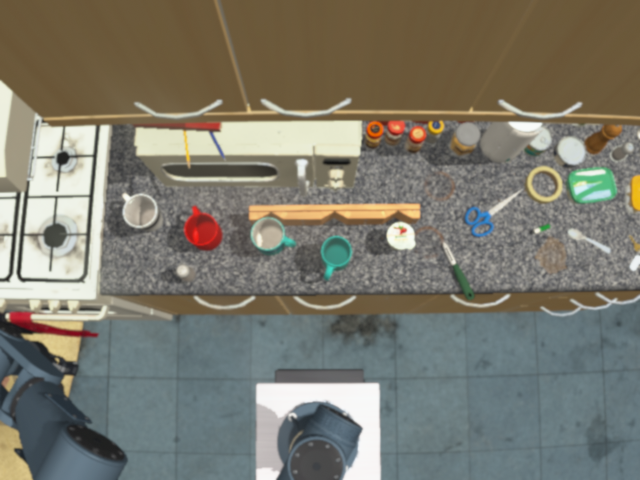

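View pics/scene0.png

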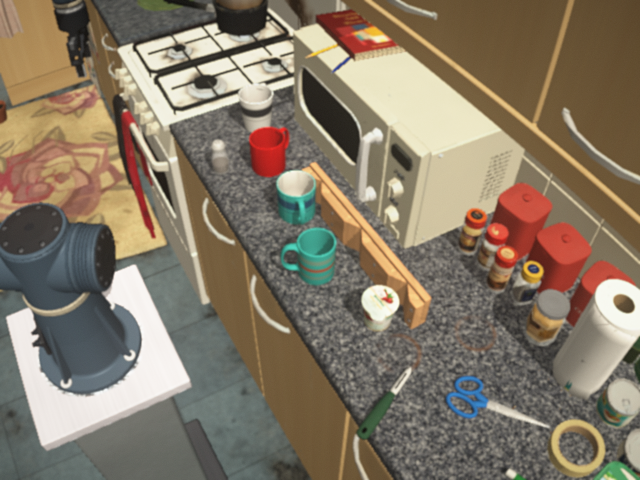

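Two pictures viewed. In the top view: 
- The plain teal mug stands alone at (336,252), with its handle at (329,270).
- The parked teal mug is in the left bay at (268,235), with its handle at (288,242).
- The rack runs along (250–420,213).
- The pot is at (401,236), the shaker at (182,270) and the peeler at (458,270).

Candidates for the mug to move are teal (336,252), parked teal/white (268,235), red (202,230) and grey-white (141,210). I choose (336,252), because it stands alone in front of the empty middle bay with its handle towards the robot. Next I'll measure and check it in a crop.

```bash
cat > meas.py <<'E'
from h import *
from scipy.optimize import least_squares
def circ(p,r):
    f=lambda q:np.hypot(*(p-q).T)-r
    return least_squares(f,p.mean(0),loss='soft_l1',f_scale=.002)
def teal(c):
    h=cv2.cvtColor(c['frame'],cv2.COLOR_BGR2HSV); return cv2.inRange(h,(75,70,40),(100,255,255))>0
def mug(c,xy,r,H):
    P,ok=cloud(c); near=ok&(np.hypot(P[...,0]-xy[0],P[...,1]-xy[1])<.12)&(P[...,2]>.012)
    rim=near&(abs(P[...,2]-H)<.006)&(np.hypot(P[...,0]-xy[0],P[...,1]-xy[1])<r+.02)
    q=P[rim][:,:2]
    s=circ(q,r-.002)
    a=s.x; d=np.hypot(P[...,0]-a[0],P[...,1]-a[1])
    hm=near&teal(c)&(d>r+.008)&(d<.078)&(P[...,2]>.03)&(P[...,2]<.097)
    hp=P[hm]
    m=hp.mean(0)-np.r_[a,0] if len(hp) else np.full(3,np.nan)
    return a,len(q),np.abs(s.fun).mean(),np.arctan2(m[1],m[0]),len(hp),np.hypot(*m[:2])
E
python3 - <<'E'
from meas import *
c=dict(np.load('pics/top0.npz')); 
print('raw',onz(c,[(336,250),(268,233)],.093))
for nm,uv,r,H in(('mug',(336,250),.0385,.096),('parked',(268,234),.043,.091)):
    xy=onz(c,[uv],H)[0][:2]
    for cam in('top','scene'):
        print(nm,cam,mug(dict(np.load(f'pics/{cam}0.npz')),xy,r,H))
for cam in('top','scene'):
    c=dict(np.load(f'pics/{cam}0.npz')); P,ok=cloud(c)
    h=cv2.cvtColor(c['frame'],cv2.COLOR_BGR2HSV)
    m=ok&(cv2.inRange(h,(5,80,80),(22,255,255))>0)&(abs(P[...,2]-.083)<.008)&(P[...,0]>.5)&(P[...,0]<.9)&(abs(P[...,1])<.4)
    p=P[m][:,:2]; n,l,st,ce=cv2.connectedComponentsWithStats(m.astype(np.uint8)); k=1+st[1:,4].argmax()
    p=P[l==k]; print(cam,len(p),'z',np.median(p[:,2]),'rect',cv2.minAreaRect(p[:,:2].astype(np.float32)))
    # front / back edges per y-bin
    for y in np.arange(-.24,.30,.02):
        b=p[abs(p[:,1]-y)<.006]
        if len(b): print(round(y,2),len(b),b[:,0].min().round(4),b[:,0].max().round(4),end=' | ')
    print(p[:,1].min(),p[:,1].max())
a=cv2.imread('pics/top0.png')[185:305,225:435]; b=cv2.imread('pics/scene0.png')[150:350,250:450]
cv2.imwrite('pics/crop1.png',np.hstack([cv2.resize(a,(420,240),interpolation=2),cv2.resize(b,(240,240))]))
E
```

```text
raw [[ 0.48346845 -0.04948864  0.093     ]
 [ 0.52830355  0.1227235   0.093     ]]
mug top (array([ 0.48046624, -0.04874697]), 172, np.float64(0.0019163095891705938), np.float64(2.7614269878966047), 64, np.float64(0.05985616121539482))
mug scene (array([ 0.47871011, -0.05105667]), 251, np.float64(0.001921615035992865), np.float64(2.779818359317552), 118, np.float64(0.06189520591287057))
parked top (array([0.52822569, 0.12492866]), 163, np.float64(0.0018834333538629176), np.float64(-1.8802273303135562), 48, np.float64(0.062452694021723335))
parked scene (array([0.52668871, 0.12313723]), 197, np.float64(0.0016272911959752572), np.float64(-1.8742448508534804), 119, np.float64(0.06601347534736005))
top 1541 z 0.0806281468959964 rect ((0.5883862972259521, -0.04617992043495178), (0.038526806980371475, 0.4417126774787903), 0.18322613835334778)
-0.24 44 0.5745 0.6061 | -0.22 31 0.5879 0.6067 | -0.2 31 0.5827 0.6074 | -0.18 44 0.5721 0.6064 | -0.16 50 0.5695 0.6064 | -0.14 44 0.5718 0.607 | -0.12 44 0.5729 0.6058 | -0.1 55 0.5705 0.607 | -0.08 49 0.5721 0.6062 | -0.06 31 0.5842 0.6068 | -0.04
[... 333 characters left out ...]
z 0.08051207314879477 rect ((0.5884353518486023, -0.04623958468437195), (0.03575507923960686, 0.4450319707393646), 0.5665488839149475)
-0.24 56 0.5853 0.6065 | -0.22 43 0.5873 0.6065 | -0.2 48 0.5893 0.6054 | -0.18 43 0.5881 0.6053 | -0.16 42 0.5861 0.6056 | -0.14 43 0.5827 0.6058 | -0.12 42 0.5835 0.6036 | -0.1 41 0.5881 0.6042 | -0.08 36 0.5891 0.6043 | -0.06 38 0.5879 0.6058 | -0.04 39 0.5867 0.6063 | -0.02 34 0.587 0.6035 | -0.0 34 0.5876 0.6041 | 0.02 48 0.57 0.6032 | 0.04 32 0.5878 0.604 | 0.06 31 0.5879 0.603 | 0.08 34 0.5861 0.6045 | 0.1 31 0.5867 0.6028 | 0.12 34 0.5871 0.6033 | 0.14 31 0.5787 0.6019 | 0.16 26 0.585 0.604 | 0.18 1 0.595 0.595 | -0.2686442703676316 0.1763520607962622
```

View pics/crop1.png

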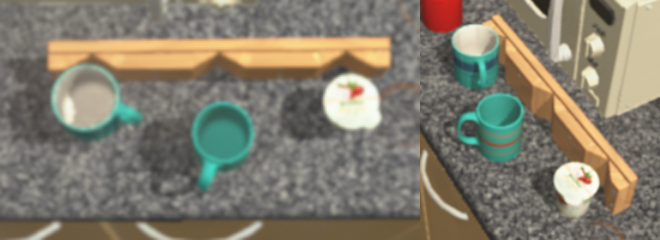

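The crop confirms the choice: the teal mug's handle points at the robot, swung slightly left, and the parked mug's handle points right and slightly towards the robot. The two cameras agree to about 2 mm: mug axis (0.480,-0.050) with handle at 2.77 rad, parked handle at -1.88 rad, bay about (0.545,-0.046).

The handle has to turn about +1.64 rad, so I'll sweep it round the mug's axis with closed fingertips.

```bash
cat > arm.py <<'E'
from meas import *
from scipy.spatial.transform import Rotation as R
L=float(env.tip_extent)
def tool(psi,tilt=0):
    z=np.array([np.sin(tilt),0,-np.cos(tilt)]) # tilt: tips lead to +x
    x=np.array([np.cos(psi),np.sin(psi),0]); x-=z*(x@z); x/=np.linalg.norm(x)
    return R.from_matrix(np.c_[x,np.cross(z,x),z])
def pose(tip,psi,tilt=0):
    r=tool(psi,tilt); return np.array(tip)-L*r.as_matrix()[:,2], r.as_rotvec()
def arc(axis,a0,a1,r,z,off,rate=.06,n=None,fl=12):
    n=n or max(2,int(abs(a1-a0)/.2)+1)
    for a in np.linspace(a0,a1,n):
        p,o=pose([axis[0]+r*np.cos(a),axis[1]+r*np.sin(a),z],a+off)
        if env.move_l(p,o,rate=rate,force_limit=fl):
            print('force stop at',a,sensors.get_obs()['ft_force']); return False
    return True
def look(xy=None,cams=('top','scene'),tag=None):
    for cam in cams:
        c=snap(cam,tag+cam) if tag else eyes.camera(cam)
        print(cam,'mug',*[np.round(v,4) for v in mug(c,xy,.0385,.096)],'parked',*[np.round(v,4) for v in mug(c,(.527,.124),.043,.091)])
    o=sensors.get_obs(); print('t',o['time'],o['ft_force'].round(2),o['position'].round(3))
E
python3 - <<'E'
from arm import *
ax=(.480,-.050)
best=None
for off in(0,-np.pi,np.pi,-2*np.pi):
    js=[env.inverse_kinematics(*pose([ax[0]+.063*np.cos(a),ax[1]+.063*np.sin(a),.055],a+off)) for a in(2.15,2.6,3.2,4.1)]
    print(off,[None if j is None else round(float(j[5]),2) for j in js])
p,o=pose([.42,.0,.055],np.pi/2+0,0)
for psi in(0,np.pi): print([env.inverse_kinematics(*pose([x,-.048,.045],psi,.12)) is not None for x in(.40,.43,.52)])
E
```

```text
0 [-0.82, -1.33, -2.02, None]
-3.141592653589793 [2.32, 1.81, 1.12, 0.14]
3.141592653589793 [2.32, 1.81, 1.12, 0.14]
-6.283185307179586 [-0.82, -1.33, -2.02, None]
[True, True, True]
[True, True, True]
```

```bash
python3 - <<'E'
from arm import *
ax=(.480,-.050); a=2.12; off=-np.pi
s=lambda z:pose([ax[0]+.063*np.cos(a),ax[1]+.063*np.sin(a),z],a+off)
claw.grip(0.0)
env.move_pose(*s(.2)); env.move_l(s(.055)[0],rate=.15,force_limit=8)
print(sensors.get_obs()['time'])
arc(ax,2.2,3.35,.063,.055,off)
look(ax,('top','scene'),'a')
c=cv2.imread('pics/atop.png')[185:305,225:435]; b=cv2.imread('pics/ascene.png')[150:350,250:450]
cv2.imwrite('pics/crop2.png',np.hstack([cv2.resize(c,(420,240),interpolation=2),cv2.resize(b,(240,240))]))
E
```

```text
4.25meas.py:5: RuntimeWarning: Mean of empty slice.
  return least_squares(f,p.mean(0),loss='soft_l1',f_scale=.002)
  ret = um.true_divide(
Traceback (most recent call last):
  File "arm.py", line 20, in look
    print(cam,'mug',*[np.round(v,4) for v in mug(c,xy,.0385,.096)],'parked',*[np.round(v,4) for v in mug(c,(.527,.124),.043,.091)])
                                             ~~~^^^^^^^^^^^^^^^^^
  File "meas.py", line 12, in mug
    s=circ(q,r-.002)
  File "meas.py", line 5, in circ
    return least_squares(f,p.mean(0),loss='soft_l1',f_scale=.002)
ValueError: Initial guess is outside of provided bounds
```

```bash
python3 - <<'E'
from arm import *
try: look((.48,-.05),('scene',),'b')
except Exception as e: print(e)
c=cv2.imread('pics/atop.png')[185:305,225:435]; b=cv2.imread('pics/bscene.png')[150:350,250:450]
cv2.imwrite('pics/crop2.png',np.hstack([cv2.resize(c,(350,200),interpolation=2),cv2.resize(b,(400,400))[:400]]) if 0 else np.hstack([cv2.resize(c,(378,216)),cv2.resize(b,(400,400))[80:296]]))
E
```

```text
scene mug [ 0.4785 -0.0617] 160 0.0015 -2.6939 126 0.0671 parked [0.531  0.1253] 19 0.002 nan 0 nan
t 6.5583 [-0.17 -0.8  -0.41] [ 0.418 -0.063  0.228]
```

View pics/crop2.png

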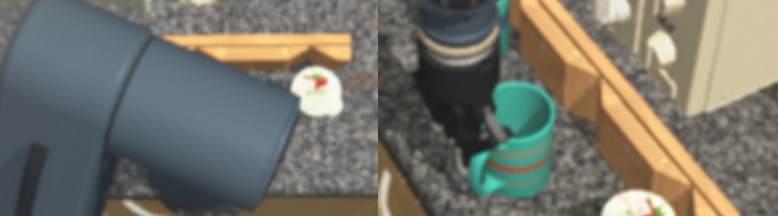

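The handle has swung to 3.59 rad and the mug stands upright, with its axis drifted to (0.478,-0.062). The pot, at about (318,92) in the left half, is untouched. I'll continue about the new axis.

```bash
python3 - <<'E'
from arm import *
off=-np.pi
ax=(.4795,-.066)
arc(ax,3.2,3.9,.064,.055,off)
try: look(ax,('scene',),'c')
except Exception as e: print(e)
b=cv2.imread('pics/cscene.png')[150:350,250:450]
cv2.imwrite('pics/crop3.png',cv2.resize(b,(400,400)))
E
```

```text
Initial guess is outside of provided boundsmeas.py:5: RuntimeWarning: Mean of empty slice.
  return least_squares(f,p.mean(0),loss='soft_l1',f_scale=.002)
  ret = um.true_divide(
```

View pics/crop3.png

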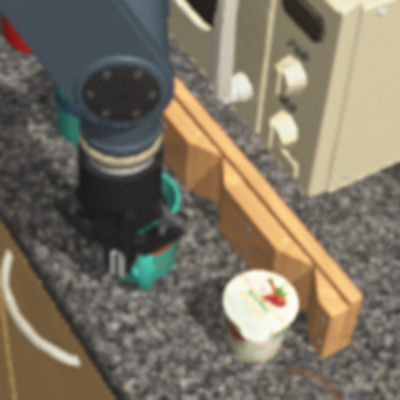

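```bash
python3 - <<'E'
from arm import *
off=-np.pi; ax=(.4795,-.066)
arc(ax,3.9,3.65,.066,.055,off)
o=sensors.get_obs(); env.move_l(o['position']+[0,0,.13],rate=.25)
env.move_pose(*pose([.28,.42,.25],.9))
look(ax,('top','scene'),'d')
c=cv2.imread('pics/dtop.png')[185:305,225:435]; b=cv2.imread('pics/dscene.png')[150:350,250:450]
cv2.imwrite('pics/crop4.png',np.hstack([cv2.resize(c,(420,240),interpolation=2),cv2.resize(b,(240,240))]))
E
```

```text
top mug [ 0.4793 -0.0675] 175 0.0026 -2.0304 67 0.0591 parked [0.5284 0.1252] 149 0.0018 -1.88 48 0.0629
scene mug [ 0.4775 -0.0691] 261 0.0016 -2.0203 183 0.064 parked [0.5265 0.1233] 206 0.0018 -1.8722 119 0.0661
t 11.5 [-0.04 -0.34 -0.12] [0.281 0.419 0.423]
```

View pics/crop4.png

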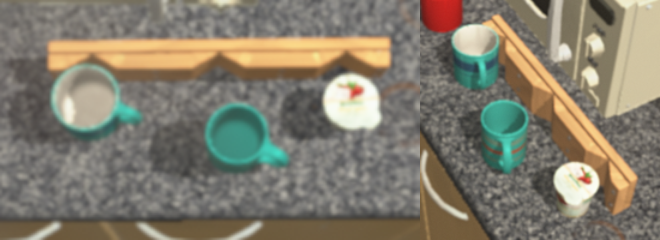

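The handle is now at -2.025 rad (target -1.876), with the axis at (0.4785,-0.068); nothing else has moved. Next I'll push the body diagonally towards the bay with closed, slightly tilted fingertips and stop just short.

```bash
cat >> arm.py <<'E'
def ppose(tip,d,flip,tilt=.12):
    z=np.array([np.sin(tilt)*np.cos(d),np.sin(tilt)*np.sin(d),-np.cos(tilt)])
    x=np.array([np.cos(d),np.sin(d),0])*(-1 if flip else 1); x-=z*(x@z); x/=np.linalg.norm(x)
    r=R.from_matrix(np.c_[x,np.cross(z,x),z]); return np.array(tip)-L*z, r.as_rotvec()
def away():
    o=sensors.get_obs(); env.move_l(o['position']+[0,0,.13],rate=.25)
    env.move_pose(*pose([.28,.42,.25],.9))
E
python3 - <<'E'
from arm import *
ax=np.array([.4785,-.068]); d=np.arctan2(.022,.067); u=np.array([np.cos(d),np.sin(d)]); v=np.array([-u[1],u[0]])
s=ax-u*.0695+v*.006; e=s+u*.080
P=lambda p,z=.045:ppose([*p,z],d,False)
q=env.inverse_kinematics(*P(s)); print(q, env.inverse_kinematics(*P(e)))
env.move_pose(*P(s,.19)); env.move_l(P(s)[0],rate=.15,force_limit=8)
print(env.move_l(P(e)[0],rate=.05,force_limit=8), sensors.get_obs()['ft_force'])
env.move_l(P(e-u*.03)[0],rate=.1); away()
look((.54,-.048),('top','scene'),'e')
c=cv2.imread('pics/etop.png')[185:305,225:435]; b=cv2.imread('pics/escene.png')[150:350,250:450]
cv2.imwrite('pics/crop5.png',np.hstack([cv2.resize(c,(420,240),interpolation=2),cv2.resize(b,(240,240))]))
E
```

```text
[-0.53673113  0.63692332  2.1653784   0.33862459  0.27514807  0.39358516] [-0.39824356  0.6598468   1.99050821  0.1993748   0.40771253  0.67544637]
False [-1.8588572  -0.69560094 -0.05835282]
top mug [ 0.5351 -0.053 ] 161 0.0021 -2.1238 69 0.059 parked [0.5282 0.1252] 162 0.0018 -1.877 49 0.0628
scene mug [ 0.5333 -0.0548] 230 0.0014 -2.1248 180 0.0603 parked [0.5265 0.1233] 198 0.0016 -1.8709 114 0.0667
t 19.3833 [0.06 0.06 0.16] [0.281 0.419 0.423]
```

View pics/crop5.png

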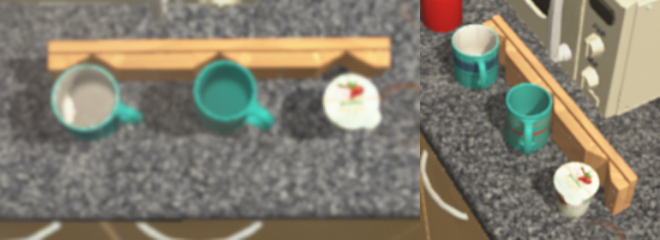

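The mug is at the bay mouth, (0.534,-0.054), with the handle at -2.12 rad. Now I'll press it in with a slightly open two-fingertip cradle, then trim the handle.

```bash
python3 - <<'E'
from arm import *
claw.grip(.012)
d=.2; u=np.array([np.cos(d),np.sin(d)]); v=np.array([-u[1],u[0]]); ax=np.array([.534,-.054])
s=ax-u*.067+v*.002; e=s+u*.045
P=lambda p,z=.045:ppose([*p,z],d,False)
env.move_pose(*P(s,.19)); env.move_l(P(s)[0],rate=.15,force_limit=8)
print(env.move_l(P(e)[0],rate=.04,force_limit=6), sensors.get_obs()['ft_force'],(sensors.get_obs()['position']-P(s)[0]))
env.dwell(.3); o=sensors.get_obs(); print(o['ft_force'])
env.move_l(o['position']-[*(u*.03),0],rate=.1); away()
look((.54,-.048),('top','scene'),'f')
E
```

```text
True [-0.6607001  -0.43108134  0.29981063] [ 0.02910275  0.0066008  -0.00040124]
[-0.11284637  0.22486012 -0.48267919]
top mug [ 0.5437 -0.05  ] 170 0.0027 -2.1202 68 0.0596 parked [0.5282 0.1252] 158 0.0019 -1.8739 50 0.0624
scene mug [ 0.5419 -0.0518] 247 0.0017 -2.1223 173 0.0627 parked [0.5266 0.1234] 201 0.0016 -1.8728 118 0.0665
t 26.85 [-0.93  0.02 -0.16] [0.281 0.419 0.423]
```

```bash
python3 - <<'E'
from arm import *
claw.grip(0.0); off=-np.pi; ax=np.array([.543,-.0505]); r=.063
s=lambda a,z:pose([ax[0]+r*np.cos(a),ax[1]+r*np.sin(a),z],a+off)
env.move_pose(*s(3.5,.19)); env.move_l(s(3.5,.055)[0],rate=.15,force_limit=8)
arc(ax,3.58,3.98,r,.055,off,rate=.05)
print(sensors.get_obs()['ft_force'])
arc(ax,3.9,3.6,.066,.055,off,rate=.1); away()
look((.545,-.048),('top','scene'),'g')
c=cv2.imread('pics/gtop.png')[185:305,225:435]; b=cv2.imread('pics/gscene.png')[150:350,250:450]
cv2.imwrite('pics/crop6.png',np.hstack([cv2.resize(c,(420,240),interpolation=2),cv2.resize(b,(240,240))]))
E
```

```text
[-0.90800787  1.03799375 -0.29476569]
top mug [ 0.5428 -0.0512] 166 0.002 -1.936 70 0.058 parked [0.5283 0.1252] 156 0.0021 -1.8755 48 0.0622
scene mug [ 0.5412 -0.0532] 224 0.0017 -1.9364 175 0.0619 parked [0.5266 0.1233] 194 0.0016 -1.8722 116 0.0664
t 34.4417 [ 1.    0.47 -0.73] [0.281 0.42  0.423]
```

View pics/crop6.png

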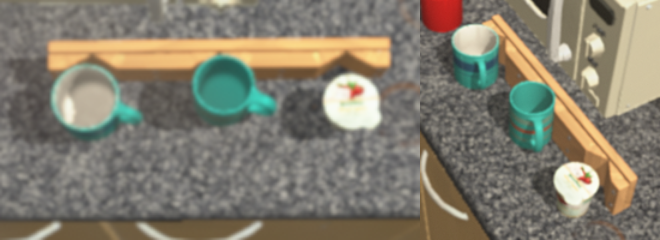

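The handle is now at -1.936 rad, 0.06 short of the target. The mug's centre (crop x≈224) sits about 5 px right of the bay's vertex (219), so it bears only on the right-hand face and has to slide about 6 mm to the left and in. A gentle push on the end of the handle, roughly along that face, should both seat it and add the missing turn.

```bash
python3 - <<'E'
from arm import *
c=dict(np.load('pics/gtop.npz')); pot=onz(c,[(401,235)],.071)[0][:2]
ax=np.array([.542,-.0522]); h=-1.936; d=1.13
u=np.array([np.cos(d),np.sin(d)]); end=ax+.073*np.array([np.cos(h),np.sin(h)])
s=end-u*.020; print('pot',pot,'tip',s,'dist',np.hypot(*(s-pot)))
assert np.hypot(*(s-pot))>.036+.022
P=lambda p,z=.055,f=True:ppose([*p,z],d,f,0)
for f in(True,False): 
    q=env.inverse_kinematics(*P(s,.055,f)); print(f,q)
f=False
env.move_pose(*P(s,.2,f)); env.move_l(P(s,.055,f)[0],rate=.12,force_limit=6)
print(env.move_l(P(s+u*.024,.055,f)[0],rate=.025,force_limit=5)); o=sensors.get_obs()
print(o['ft_force'],(o['position']-P(s)[0])[:2]@u)
env.move_l(P(s,.055,f)[0],rate=.1); env.move_l(P(s,.2,f)[0],rate=.25); away()
look((.545,-.048),('top','scene'),'h')
E
```

```text
pot [ 0.52584101 -0.21826255] tip [ 0.50739562 -0.13847397] dist 0.08189291579841561
True None
False [-4.79068148e-01  6.76562303e-01  1.81573736e+00 -8.88178420e-16
  6.49292991e-01 -3.82718216e-02]
True
[-0.52936776 -1.64447971  2.35253233] 0.01672640886686161
top mug [ 0.5451 -0.0457] 174 0.003 -1.9446 67 0.0593 parked [0.5283 0.1252] 160 0.0019 -1.8801 50 0.0631
scene mug [ 0.5433 -0.0472] 231 0.0017 -1.9365 172 0.0636 parked [0.5264 0.1234] 203 0.0017 -1.871 120 0.0661
t 42.6417 [ 0.22 -0.06 -0.15] [0.281 0.42  0.423]
```

Now at (0.544,-0.0465), which matches the bay estimate. The handle is still about 0.065 rad short, so I'll give it a small trim, then press home in fine steps while watching the force.

```bash
python3 - <<'E'
from arm import *
off=-np.pi; ax=np.array([.544,-.0465]); r=.062
s=lambda a,z,r=r:pose([ax[0]+r*np.cos(a),ax[1]+r*np.sin(a),z],a+off)
env.move_pose(*s(3.68,.16)); env.move_l(s(3.68,.055)[0],rate=.15,force_limit=8)
print(arc(ax,3.72,4.045,r,.055,off,rate=.05,fl=10),sensors.get_obs()['ft_force'])
arc(ax,3.95,3.65,.07,.055,off,rate=.12,n=2)
claw.grip(.012)
d=.2; u=np.array([np.cos(d),np.sin(d)])
P=lambda k:ppose([*(ax-u*k),.045],d,False)
env.move_l(*P(.068),rate=.12,force_limit=8); env.move_l(P(.054)[0],rate=.06,force_limit=8)
f0=sensors.get_obs()['ft_force']
for k in np.arange(.052,.038,-.001):
    env.move_l(P(k)[0],rate=.03); f=(sensors.get_obs()['ft_force']-f0)[:2]@u
    if f<-5: break
env.dwell(.5); o=sensors.get_obs(); print('press',k,f,(o['ft_force']-f0).round(2),o['time'])
env.move_l(P(.075)[0],rate=.1); away()
look((.545,-.048),('top','scene'),'i')
c=cv2.imread('pics/itop.png')[185:305,225:435]; b=cv2.imread('pics/iscene.png')[150:350,250:450]
cv2.imwrite('pics/crop7.png',np.hstack([cv2.resize(c,(420,240),interpolation=2),cv2.resize(b,(240,240))]))
E
```

```text
True [-0.35750334  0.56247322 -0.04620752]
press 0.04399999999999999 -7.174695079169313 [-6.73 -2.81  2.87] 50.8583
top mug [ 0.5454 -0.0461] 177 0.0028 -1.8704 71 0.0593 parked [0.5281 0.1249] 170 0.0023 -1.8758 48 0.0629
scene mug [ 0.5436 -0.0479] 232 0.0018 -1.8705 165 0.0645 parked [0.5268 0.1233] 200 0.0017 -1.8754 118 0.0659
t 53.975 [-0.46 -0.73 -0.37] [0.281 0.419 0.423]
```

View pics/crop7.png

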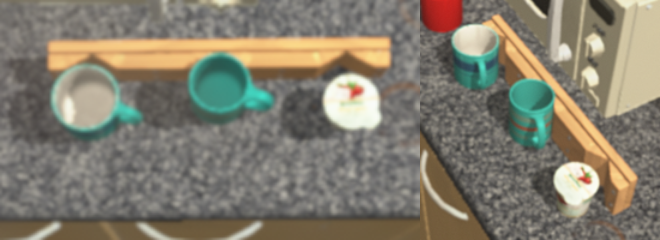

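The last crop shows the mug in the middle bay, centred on its vertex, with its handle parallel to the parked mug's. The parked mug and the pot have not moved. The handle is at -1.870 against -1.876 rad, and the mug took a steady 7 N press for 0.5 s. I'm handing it in.

```bash
python3 -c "
from rig import env; env.hand_in()"
```

```text
the job is handed in; nothing more can be done
```

The mug is in the rack's middle bay with its handle parallel to the parked mug's, and the job is handed in. I turned it by nudging the handle and slid it in with the fingertips only, with no grip, lift or tip. The last step was a steady press of about 7 N for 0.5 s.

**Last checks**
- **Position:** the mug's axis is at about (0.5445, -0.047), against about (0.5455, -0.046) expected from the rack. That is within the camera calibration.
- **Handle:** it points at -1.870 rad, against -1.876 rad for the parked mug.
- **Other things:** the parked mug's measured position did not change, and the pot looks the same in the crops. I did not measure the shaker or the peeler again; the arm did not work near them.
- **Time:** about 54 s of the 72 s allowed, with the arm parked clear of everything.

**Disagreements**
- **Parked mug:** it measures about 10 mm less deep in its bay than a fully seated mug would be. It read the same at the start, so it was not disturbed.
- **First press:** it left the mug on only the right-hand face, about 6 mm off centre. I corrected this with a push on the end of the handle, a small turn and the final press.
- **Both faces:** I judged contact from the mug's position and the steady press force; I did not see each face touch.

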